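# Hold the nut grinder's bayonet lid at its pulse mark

## Robot

A 6-joint arm with a two-finger parallel gripper is mounted at the origin on the work surface. World frame = base frame: x ahead of the robot, y to its left, z up, the work surface at z = 0. Lengths are in m, angles in rad, forces in N, time in s.
With the tool pointing down it reaches from about 0.35 to 0.775 m from the base axis. Payload 7.3 kg.
Tool frame: the origin (TCP) lies at the very end of the fingers, on their centre line; the grasp point (between the pads) lies robot.pinch_z behind it (robot.pinch_z is the distance from the TCP to the grasp point, in m); y points along the fingers, z is the direction in which the jaws open and shut, and the axes are right-handed (so a half turn about y gives the same grasp; the last joint's range is limited). The gripper opens to 92 mm and grips with 3 to 60 N. Pads are 19 mm wide; open, the fingers measure 130 mm over their backs; the gripper's body (75 mm by 190 mm) begins 47 mm behind the grasp point.
Start: joints at [-0.146, 0.342, 1.524, -0, 1.275, -0.146], TCP at [0.525, 0, 0.227] pointing down, gripper open.
Joint ranges: [-2.53, 2.53], [-0.77, 2.02], [0.04, 2.7], [-1, 4.14], [0.28, 2.66], [-3.11, 3.11]. Speed limits (rad/s): [2.57, 2.57, 3.14, 3.14, 3.14, 3.14].

## Interface

Orientations are given as [roll, pitch, yaw] about the fixed x, y, z axes, in that order (R = Rz(yaw) Ry(pitch) Rx(roll)).
In Python, from cell import status, viewer, robot gives the robot as it stands. The module is installed in compiled form; this text tells all that it offers.
- The arm moves only by the shell command python3 -m pendant 'ROWS' [FORCE]. ROWS is JSON, a list that holds one entry, the list of rows, each a list of 7 numbers: the shift along the tool's x, y, z in cm, then the turn, a rotation vector about the tool's x, y, z in rad, then the finger opening in cm, from 0 to 9.18. A call has 1 to 20 rows; each row is the pose to reach, as a shift and turn from the pose commanded when the call began, along the tool's axes at that moment; what a row does not reach only later rows make up. A row lasts 1/10 s, in which the tool goes at most 50 mm and 8.59 degrees, less where a joint would pass 70% of its speed; a pose out of reach is approached as far as the arm can. A call with a gripper value outside its range is refused whole. The fingers move at their own pace and stop on an object; FORCE is the grip in N (left out, the last holds). Time passes only in rows, so rows that repeat a pose let the fingers close. It gives the time, the measured TCP pose, the force and the opening at its end, in the units of the state.
- status.observe(): the state, without advancing time (a new reading comes with each control period).
- viewer.read_camera(name): name is "scene" or "side" or "wrist"; returns a dict with "image" (420x560x3 uint8, red, green, blue), "range_z" (420x560 float32, m along the optical axis (not along the pixel's ray), 0 where there is no reading), "fx", "fy", "cx", "cy" (pixels), "distortion" ([k1, k2, p1, p2, k3] as OpenCV has them; the pictures are not rectified), "camera_from_world" (4x4, takes a point from world to camera coordinates). Camera axes: x right, y up, looking along -z (the intrinsics and any distortion apply to the point x, -y, -z); pixel columns grow to the right and rows downward; lengths in m; the calibration is good to about 2 mm. A picture is of the moment at which its call begins.
- robot.hand_in(): hands the job in, once; it reports no verdict.
The state is a dict: "time": time; "qpos": joint angles; "qvel": joint speeds; "joint_efforts": joint torques, N m; "tool_pos": TCP position; "tool_rot": TCP orientation; "contact_force": force on the tool from outside, world axes, zero at the start; "torque": the same for the moment, N m; "opening": finger opening in m.
Only numpy, scipy, OpenCV 4.12 (cv2) and the standard library are available. Lean on these libraries where they do the work, as an engineer would, in place of code of your own. Each camera call takes 0.05 s, during which the arm holds its last target. There are 200 camera calls.

## Task

Take the nut grinder's white lid by its orange grip bar, fit it gently and level into the grinder's mouth with its two lugs going down through the two slots until it is fully seated, then turn it clockwise (seen from above) to the green pulse mark, half-way to the red lock mark; never turn it as far as the lock. A spring turns the lid back if let go, so finish while still gripping the lid and holding it at the green mark. Do not disturb the jar, the cup or the spatula.

Things in the scene. Friction and masses are not known exactly. Their poses are not given: they have to be found in the camera images.
- lid_grip (a point): centre of the orange grip bar on the loose white bayonet lid. Bar 64 mm long (x), 18 mm thick (y), 45 mm tall, from 27 to 72 mm above the lid's underside; this point is 52 mm above the underside and 24 mm above the flange's top. z is up the lid's axis. The lid stands on its skirt on the counter, about 150 g
- lid: the same lid; origin at the centre of its underside, axes as lid_grip. Flange 100 mm wide, 21.5 to 27.5 mm above the underside; below it a skirt 70 mm wide with two lugs at +x and -x (in line with the bar), 14 mm wide, 8 mm tall at the very bottom, reaching 47 mm from the axis. Black flange marks show the lug line. Fits either way round (half-turn symmetric)
- mouth (a point): centre of the grinder's mouth, level with its rim top; z up. Opening 76 mm wide; two slots at +x and -x, 21 mm wide, reaching 51 mm from the axis, through the 8 mm rim. Floor for the lugs (the collar) 20 mm below the rim top: seated, the lid's underside is 20 mm below and lid_grip 32 mm above this point, flange 1.5 mm clear of the rim. Once turned, it can rise 4 mm
- grinder: the fixed nut grinder, a steel cylinder 140 mm wide at the foot, 130 mm high, grey slotted rim; origin at the centre of its foot, axes as mouth. Paired marks on the rim: white at +x and -x = entry; green 40 deg clockwise from them (seen from above) = pulse; red 80 deg clockwise = lock
- collar (a joint): turn of the sprung collar in the grinder, carried round by the lugs: 0 = entry (rest), grows clockwise seen from above, 0.70 rad = pulse, lock engages at 1.15, stop at 1.40 by the red mark. About 5 deg play, so it reads up to 0.1 rad less than the lid's turn. Spring-back 0.03 N m at 0, 0.09 N m at pulse
- jar: small amber jar with a steel cap, 74 mm wide, 76 mm high, loose; origin at the centre of its underside
- cup: white cup, 72 mm wide, 70 mm high, loose; origin at the centre of its underside
- spatula: spatula with a yellow handle lying on the counter, loose
There are look-alikes about, which are no part of the job. What is shaped like the lid but brown is not meant.

How it is judged:
On the way, in this order (a step that is already met when the one before it is completed fails the run):
1. the lid is lifted clear of the counter (height (world z) of lid above 0.05 m), for 0.1 s.
2. the lid is seated in the mouth at the entry position, lugs down through the slots (z of lid in the frame of mouth below -0.0155 m and horizontal distance between lid and mouth below 0.006 m and angle between lid's own z axis and vertical below 0.1 rad and value of joint collar below 0.2 rad), for 0.1 s.
At the end, for the whole second after the job is handed in: the robot still grips the lid and holds it at rest, seated (underside over 15.5 mm below the rim top, within 6 mm of the axis, level to 0.1 rad) and turned clockwise 40 +/- 12 deg from the slots, the collar turned with it (0.35 to 0.95 rad) (z of lid in the frame of mouth below -0.0155 m and horizontal distance between lid and mouth below 0.006 m and angle between lid's own z axis and vertical below 0.1 rad and angle between the x axis of lid and the x axis of grinder, either way round between 0.49 and 0.91 rad and value of joint collar between 0.35 and 0.95 rad and contact force between the fingers and lid above 2 N and angular speed of lid below 0.2 rad/s); the arm keeps its last pose, push and grip.
It fails at once if the lid is turned as far as the lock (value of joint collar above 1.15 rad).
It fails at once if the lid is pressed or knocked against the grinder with more than 30 N (contact force between lid and grinder above 30 N).
It fails at once if the jar, the cup or the spatula is displaced by more than 30 mm (distance of any of jar, cup, spatula from where it was at the start of the episode above 0.03 m).
It also fails if it takes over 45 s, if anything falls off the work surface, if the arm or the gripper's body presses on something with over 40 N, if the wrist force passes 120 N, or if a joint passes its speed limit or range.

## Working session

There is one attempt and no reset: what is moved stays moved. The work goes in short steps, Python scripts to look and compute and a shell command to move; the robot and the scene stay as the last step left them, time stands still between calls to the robot, and variables do not carry over. Pictures are saved under pics/ and viewed, about 8 in all and at most 12, crops included, and the job is handed in when it is done.

```bash
mkdir -p pics
python3 - <<'E'
from cell import status, viewer, robot
import cv2,numpy as np
s=status.observe(); print({k:np.round(v,3).tolist() for k,v in s.items()}, robot.pinch_z)
for n in("scene","side","wrist"):
    c=viewer.read_camera(n); cv2.imwrite(f"pics/{n}0.png",c["image"][:,:,::-1]); np.savez(f"{n}0.npz",**c)
    print(n,c["fx"],c["fy"],c["cx"],c["cy"],c["distortion"],np.round(c["camera_from_world"],3).tolist())
E
```

```text
{'time': 0.0, 'qpos': [-0.146, 0.343, 1.525, -0.0, 1.275, -0.146], 'qvel': [-0.001, 0.002, 0.001, -0.001, -0.001, -0.001], 'joint_efforts': [0.001, -43.125, -24.422, 0.072, 0.056, -0.0], 'tool_pos': [0.525, 0.0, 0.226], 'tool_rot': [-1.572, 0.0, -1.571], 'contact_force': [0.357, 0.075, 0.241], 'torque': [-0.002, -0.0, 0.01], 'opening': 0.092} 0.0188
scene 437.5642204538737 437.5642204538737 285.9305816114767 211.05163517976322 [-0.05513201  0.          0.          0.          0.        ] [[0.758, 0.652, 0.013, -0.37], [-0.405, 0.455, 0.793, 0.199], [0.511, -0.607, 0.609, -1.323], [0.0, 0.0, 0.0, 1.0]]
side 414.5227266321338 414.5227266321338 281.86934906933567 207.2979707275847 [-0.05600042  0.          0.          0.          0.        ] [[0.729, -0.684, 0.014, -0.455], [0.349, 0.39, 0.852, -0.239], [-0.588, -0.617, 0.523, -0.727], [0.0, 0.0, 0.0, 1.0]]
wrist 293.71903895533427 293.71903895533427 279.83141083450687 207.84958963774153 [-0.04168894  0.          0.          0.          0.        ] [[1.0, -0.0, -0.002, -0.525], [-0.001, 0.957, -0.289, 0.036], [0.002, 0.289, 0.957, -0.392], [0.0, 0.0, 0.0, 1.0]]
```

View pics/scene0.png

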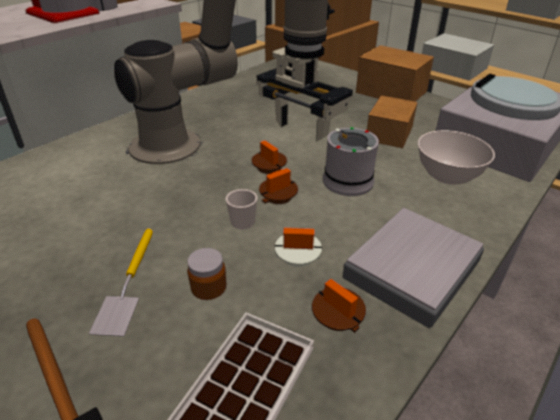

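View pics/side0.png

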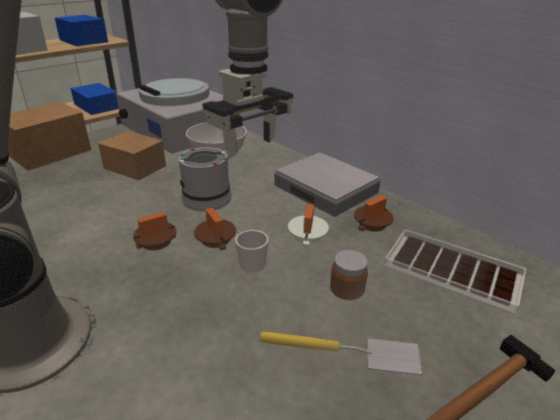

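Candidates, as scene pixels:
- White lid with orange bar: (298,240). This is the target, also at side (308,222).
- Brown look-alikes: (269,157), (279,186) and (340,303).

The grinder is at scene (351,160), side (205,175). The cup is at scene (242,208), the jar at (207,272) and the spatula at (130,280).

Next: a rough measurement from both views.

```bash
cat > h.py <<'E'
import numpy as np,cv2
def load(n): return dict(np.load(n))
def rays(c,px):
    K=np.array([[c["fx"],0,c["cx"]],[0,c["fy"],c["cy"]],[0,0,1.]])
    p=cv2.undistortPoints(np.float64(px).reshape(-1,1,2),K,np.float64(c["distortion"])).reshape(-1,2)
    M=c["camera_from_world"]; d=np.c_[p[:,0],-p[:,1],-np.ones(len(p))]
    return -M[:3,:3].T@M[:3,3], d@M[:3,:3]
def onplane(c,px,z):
    o,d=rays(c,px); return o+d*((z-o[2])/d[:,2])[:,None]
def depthpts(c,m):
    v,u=np.nonzero(m&(c["range_z"]>0)); o,d=rays(c,np.c_[u,v]); return o+d*c["range_z"][v,u][:,None]
def tri(c1,p1,c2,p2):
    o1,d1=rays(c1,[p1]);o2,d2=rays(c2,[p2]);d1=d1[0];d2=d2[0]
    t=np.linalg.lstsq(np.c_[d1,-d2],o2-o1,rcond=None)[0]; a=o1+t[0]*d1;b=o2+t[1]*d2
    return (a+b)/2,np.linalg.norm(a-b)
def hsv(c): return cv2.cvtColor(c["image"],cv2.COLOR_RGB2HSV).astype(int)
def orange(c): h=hsv(c); return (h[...,0]<14)&(h[...,1]>200)&(h[...,2]>130)
def box(m,x0,x1,y0,y1): k=np.zeros_like(m);k[y0:y1,x0:x1]=1;return m&k
E
python3 - <<'E'
from h import *
np.set_printoptions(precision=4,suppress=True)
S,D,W=load("scene0.npz"),load("side0.npz"),load("wrist0.npz")
B={}
for n,c,b in(("scene",S,(280,318,222,256)),("side",D,(298,320,200,235))):
    m=box(orange(c),*b); v,u=np.nonzero(m); B[n]=(u.mean(),v.mean()); P=depthpts(c,m)
    T=P[P[:,2]>np.percentile(P[:,2],98)-.006]
    print(n,"bar px",m.sum(),B[n],"z",np.percentile(P[:,2],[2,50,98]),"top mean",T.mean(0),"bar dir",np.linalg.svd(T[:,:2]-T[:,:2].mean(0),full_matrices=False)[2][0])
    hh=hsv(c); w=box((hh[...,1]<60)&(hh[...,2]>150),b[0]-15,b[1]+15,b[2]-5,b[3]+15)
    ct=max(cv2.findContours(w.astype(np.uint8),0,1)[0],key=len); h=cv2.convexHull(ct).reshape(-1,2)
    e=cv2.minEnclosingCircle(np.float32(onplane(c,h,.0245)[:,:2])); print(" flange circle z.0245",e)
print("tri bar",tri(S,B["scene"],D,B["side"]))
for n,c,b in(("scene",S,(322,382,122,170)),("side",D,(175,235,145,185))):
    m=box(np.ones(c["range_z"].shape,bool),*b); P=depthpts(c,m); P=P[(P[:,2]>.122)&(P[:,2]<.14)]
    e=cv2.minEnclosingCircle(np.float32(P[:,:2])); print(n,"rim z",np.median(P[:,2]),len(P),e)
for n,c,bx in(("jar",S,(188,226,250,272)),("cup",S,(226,258,190,205))):
    P=depthpts(c,box(np.ones(c["range_z"].shape,bool),*bx)); P=P[P[:,2]>.06]; print(n,P.mean(0))
I=np.hstack([cv2.resize(S["image"][205:270,255:345],None,fx=4.4,fy=4.4),cv2.resize(S["image"][115:180,320:385],None,fx=4.4,fy=4.4)])
cv2.imwrite("pics/crop1.png",I[:,:,::-1])
E
```

```text
scene bar px 163 (np.float64(298.4539877300613), np.float64(231.01226993865032)) z [0.0683 0.0709 0.0733] top mean [ 0.6125 -0.1074  0.0708] bar dir [0.7873 0.6165]
 flange circle z.0245 ((0.6154484748840332, -0.11036473512649536), 0.04903419315814972)<stdin>:6: RuntimeWarning: Mean of empty slice.
  ret = ret.dtype.type(ret / rcount)
Traceback (most recent call last):
  File "h.py", line 11, in depthpts
    v,u=np.nonzero(m&(c["range_z"]>0)); o,d=rays(c,np.c_[u,v]); return o+d*c["range_z"][v,u][:,None]
                                            ~~~~^^^^^^^^^^^^^^
  File "h.py", line 5, in rays
    p=cv2.undistortPoints(np.float64(px).reshape(-1,1,2),K,np.float64(c["distortion"])).reshape(-1,2)
      ~~~~~~~~~~~~~~~~~~~^^^^^^^^^^^^^^^^^^^^^^^^^^^^^^^^^^^^^^^^^^^^^^^^^^^^^^^^^^^^^^
cv2.error: OpenCV(4.12.0) /io/opencv/modules/calib3d/src/undistort.dispatch.cpp:347: error: (-215:Assertion failed) CV_IS_MAT(_src) && CV_IS_MAT(_dst) && (_src->rows == 1 || _src->cols == 1) && (_dst->rows == 1 || _dst->cols == 1) && _src->cols + _src->rows - 1 == _dst->rows + _dst->cols - 1 && (CV_MAT_TYPE(_src->type) == CV_32FC2 || CV_MAT_TYPE(_src->type) == CV_64FC2) && (CV_MAT_TYPE(_dst->type) == CV_32FC2 || CV_MAT_TYPE(_dst->type) == CV_64FC2) in function 'cvUndistortPointsInternal'
```

View pics/wrist0.png

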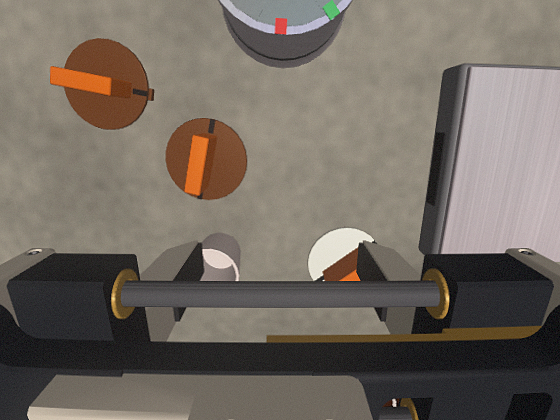

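The wrist picture shows the white lid at (350,262), partly behind a finger. Two brown look-alikes are at (205,160) and (110,85), and the grinder rim is at the top, (285,15), with a red mark at (281,27) and a green one at (332,10). I'll fix the orange mask and rerun.

```bash
sed -i 's/>200)&(h\[...,2\]>130)/>170)\&(h[...,2]>110)/' h.py
python3 - <<'E'
from h import *
np.set_printoptions(precision=4,suppress=True)
S,D,W=load("scene0.npz"),load("side0.npz"),load("wrist0.npz")
B={}
for n,c,b in(("scene",S,(280,318,222,256)),("side",D,(298,322,200,240))):
    m=box(orange(c),*b); v,u=np.nonzero(m); B[n]=(u.mean(),v.mean()); 
    if m.sum()<5: print(n,hsv(c)[215,309]); continue
    P=depthpts(c,m)
    T=P[P[:,2]>np.percentile(P[:,2],98)-.006]
    print(n,"bar px",m.sum(),B[n],"z",np.percentile(P[:,2],[2,50,98]),"top mean",T.mean(0),"bar dir",np.linalg.svd(T[:,:2]-T[:,:2].mean(0),full_matrices=False)[2][0])
    hh=hsv(c); w=box((hh[...,1]<60)&(hh[...,2]>150),b[0]-15,b[1]+15,b[2]-5,b[3]+15)
    ct=max(cv2.findContours(w.astype(np.uint8),0,1)[0],key=len); h=cv2.convexHull(ct).reshape(-1,2)
    e=cv2.minEnclosingCircle(np.float32(onplane(c,h,.0245)[:,:2])); print(" flange circle z.0245",e)
if len(B)==2: 
  try: print("tri bar",tri(S,B["scene"],D,B["side"]))
  except Exception as e: print(e)
for n,c,b in(("scene",S,(322,382,122,170)),("side",D,(175,235,145,185))):
    m=box(np.ones(c["range_z"].shape,bool),*b); P=depthpts(c,m); P=P[(P[:,2]>.122)&(P[:,2]<.14)]
    e=cv2.minEnclosingCircle(np.float32(P[:,:2])); print(n,"rim z",np.median(P[:,2]),len(P),e)
for n,c,bx in(("jar",S,(188,226,250,272)),("cup",S,(226,258,190,205))):
    P=depthpts(c,box(np.ones(c["range_z"].shape,bool),*bx)); P=P[P[:,2]>.06]; print(n,P.mean(0))
I=np.hstack([cv2.resize(S["image"][205:270,255:345],None,fx=4.4,fy=4.4),cv2.resize(S["image"][115:180,320:385],None,fx=4.4,fy=4.4)])
cv2.imwrite("pics/crop1.png",I[:,:,::-1])
E
```

```text
scene bar px 189 (np.float64(298.51851851851853), np.float64(230.984126984127)) z [-0.0007  0.0708  0.0733] top mean [ 0.6128 -0.1075  0.0708] bar dir [0.7929 0.6093]
 flange circle z.0245 ((0.6154484748840332, -0.11036473512649536), 0.04903419315814972)
side bar px 78 (np.float64(308.88461538461536), np.float64(211.19230769230768)) z [0.0691 0.071  0.073 ] top mean [ 0.607  -0.1099  0.071 ] bar dir [-0.7783 -0.6279]
 flange circle z.0245 ((0.617964506149292, -0.11174517869949341), 0.04716171324253082)
tri bar (array([ 0.6111, -0.1056,  0.0681]), np.float64(0.0014397729287945861))
scene rim z 0.1285627243808184 793 ((0.5282973647117615, 0.2051774114370346), 0.06716452538967133)
side rim z 0.12870043496591474 664 ((0.526377260684967, 0.20367637276649475), 0.06744684278964996)
jar [ 0.5398 -0.2956  0.0755]
cup [ 0.4289 -0.0911  0.066 ]
```

View pics/crop1.png

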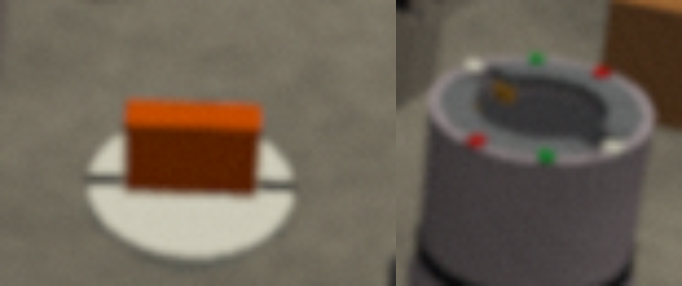

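The crop confirms the white lid, with its orange bar along the lug line. Rough results:

| Item | Position (x, y) | Height | Heading |
|---|---|---|---|
| Lid | (0.614, -0.110) | bar top 0.071 | bar about 38° |
| Grinder | (0.527, 0.204) | rim about 0.129 | slots about -8° |

Both heights and sizes agree with the text. I'll look at the grinder from close with the wrist camera first, then go to the lid.

```bash
python3 -m pendant '[[[-5,0,0,0,0,0,9.18],[-10,0,0,0,0,0,9.18],[-14,0,0,0,0,0,9.18],[-17,0,0,0,0,0,9.18],[-17,0,0,0,0,0,9.18],[-17,0,0,0,0,0,9.18],[-17,0,0,0,0,0,9.18]]]'
python3 - <<'E'
from cell import viewer
import cv2,numpy as np
c=viewer.read_camera("wrist"); cv2.imwrite("pics/wg.png",c["image"][:,:,::-1]); np.savez("wg.npz",**c)
E
```

```text
time: 0.85
tool_pos: [0.525, 0.1691, 0.2266]
tool_rot: [-1.571, -0.001, -1.572]
contact_force: [0.2, -0.0, 0.4]
opening: 0.0921
```

View pics/wg.png

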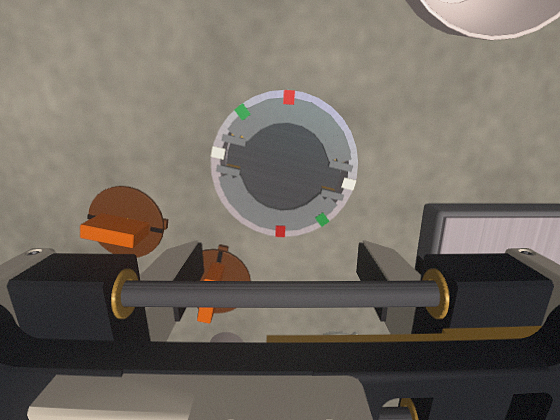

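The wrist view shows the whole rim, centred near (284,163). White marks are at (218,153) and (348,184), green at (242,112) and (322,219), red at (289,97) and (280,231). A brown look-alike is at (125,220).

```bash
cat > g.py <<'E'
from h import *
import sys
np.set_printoptions(precision=4,suppress=True)
def cen(m):
    n,l,s,c=cv2.connectedComponentsWithStats(m.astype(np.uint8)); k=1+np.argsort(-s[1:,4])[:2]; return c[k]
G=load(sys.argv[1]); h=hsv(G); b=(190,380,75,248)
H,Sa,V=h[...,0],h[...,1],h[...,2]
ms={"red":((H<8)|(H>172))&(Sa>120)&(V>90),"green":(H>45)&(H<80)&(Sa>110),"white":(Sa<25)&(V>215)}
P=depthpts(G,box(V>=0,*b)); Q=P[(P[:,2]>.122)&(P[:,2]<.138)]; z=np.median(Q[:,2]); print("rim z depth",z)
for n,m in ms.items():
    p=cen(box(m,*b)); q=onplane(G,p,z); d=q[0]-q[1]
    print(n,p.round(1).tolist(),"mid",q.mean(0)[:2],"sep",np.hypot(*d[:2]),"ang",np.degrees(np.arctan2(d[1],d[0])))
v,u=np.nonzero(box((G["range_z"]>0),*b)); 
print("rim circle",cv2.minEnclosingCircle(np.float32(Q[:,:2])))
W=load("wrist0.npz"); h=hsv(W); r=cen(box(((h[...,0]<8)|(h[...,0]>172))&(h[...,1]>120)&(h[...,2]>90),260,300,10,40))[0]
print(r); p=cen(box(ms["red"],*b)); print("tri red near", tri(W,r,G,p[np.argmax(p[:,1])]))
E
python3 g.py wg.npz
```

```text
rim z depth 0.13027762231132134
red [[288.5, 96.7], [280.0, 231.0]] mid [0.529  0.2072] sep 0.11757172200275867 ang 86.55801825225647
green [[242.0, 111.3], [321.8, 219.2]] mid [0.529  0.2074] sep 0.11741574214518448 ang 126.4637421427562
white [[217.5, 152.4], [348.5, 183.7]] mid [0.529  0.2071] sep 0.11772388387860308 ang 166.46702056514613
rim circle ((0.5288070440292358, 0.2071729302406311), 0.06463205814361572)
[280.3743  25.6592]
tri red near (array([0.5254, 0.149 , 0.1313]), np.float64(0.000159100953081136))
```

```bash
python3 -m pendant '[[[5,0,2,0,0.15,0,9.18],[10,0,4,0,0.3,0,9.18],[15,0,6,0,0.45,0,9.18],[20,0,8,0,0.6,0,9.18],[24,0,8.9,0,0.75,0,9.18],[28,0,8.9,0,0.91,0,9.18],[28,0,8.9,0,0.91,0,9.18],[28,0,8.9,0,0.91,0,9.18],[28,0,8.9,0,0.91,0,9.18],[28,0,8.9,0,0.91,0,9.18]]]'
python3 - <<'E'
from cell import viewer
import cv2,numpy as np
c=viewer.read_camera("wrist"); cv2.imwrite("pics/wl.png",c["image"][:,:,::-1]); np.savez("wl.npz",**c)
E
```

```text
time: 1.9
tool_pos: [0.6139, -0.1089, 0.227]
tool_rot: [-1.571, 0.0, -2.479]
contact_force: [0.4, -0.3, -0.1]
opening: 0.0918
```

View pics/wl.png

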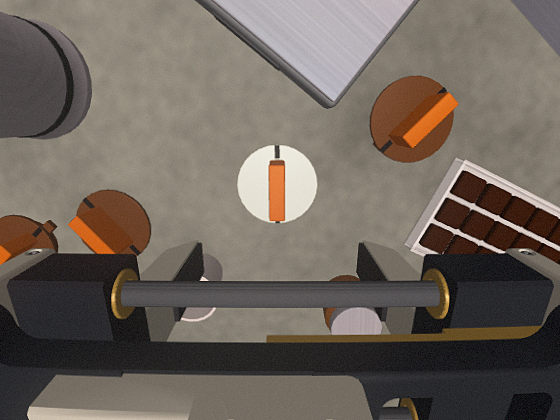

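The wrist view shows the white lid at (277,183) with its bar upright in the image at (277,190) and the black marks above and below it. The jar cap is at (355,320) and the cup at (205,290), both off to the finger sides.

```bash
cat > l.py <<'E'
from h import *
import sys
np.set_printoptions(precision=4,suppress=True)
L=load(sys.argv[1]); b=[int(a) for a in sys.argv[2:6]]
m=box(orange(L),*b); P=depthpts(L,m); T=P[P[:,2]>np.percentile(P[:,2],95)-.005]; z=np.median(T[:,2])
r=cv2.minAreaRect(np.float32(T[:,:2])); print("top z",z,"rect",r)
d=np.linalg.svd(T[:,:2]-T[:,:2].mean(0),full_matrices=False)[2][0]; print("mean",T.mean(0),"ang",np.degrees(np.arctan2(d[1],d[0])))
h=hsv(L); w=box((h[...,1]<60)&(h[...,2]>170),b[0]-25,b[1]+25,b[2]-10,b[3]+20)
ct=max(cv2.findContours(w.astype(np.uint8),0,1)[0],key=len)
F=onplane(L,cv2.convexHull(ct).reshape(-1,2),z-.0445); print("flange",cv2.minEnclosingCircle(np.float32(F[:,:2])),"flange z",np.median(depthpts(L,w)[:,2]))
E
python3 l.py wl.npz 255 300 155 226
python3 - <<'E'
from cell import status
s=status.observe(); print(s["tool_pos"],s["tool_rot"])
E
```

```text
top z 0.07238072483541216 rect ((0.6121860146522522, -0.10534875094890594), (0.06274355202913284, 0.016273971647024155), 38.20215606689453)
mean [ 0.6133 -0.1047  0.0723] ang -141.63563832633102
flange ((0.6117294430732727, -0.10525195300579071), 0.050113245844841) flange z 0.027908177364458497
[ 0.61397159 -0.10880866  0.2270418 ] [-1.57059137e+00  2.81210342e-04 -2.47865659e+00]
```

Lid is at (0.612, -0.105), bar at 38.2°, top at 72 mm, flange radius 50 mm, all as it should be. Descend and grip.

```bash
python3 -m pendant '[[[0,4,-0.4,0,0,0,9.18],[0,8,-0.4,0,0,0,9.18],[0,12,-0.4,0,0,0,9.18],[0,15,-0.4,0,0,0,9.18],[0,17.5,-0.4,0,0,0,9.18],[0,18.7,-0.4,0,0,0,9.18],[0,19.2,-0.4,0,0,0,9.18],[0,19.2,-0.4,0,0,0,9.18],[0,19.2,-0.4,0,0,0,9.18],[0,19.2,-0.4,0,0,0,4],[0,19.2,-0.4,0,0,0,2.5],[0,19.2,-0.4,0,0,0,1.5],[0,19.2,-0.4,0,0,0,1],[0,19.2,-0.4,0,0,0,1],[0,19.2,-0.4,0,0,0,1],[0,19.2,-0.4,0,0,0,1],[0,19.2,-0.4,0,0,0,1]]]' 40
```

```text
time: 3.65
tool_pos: [0.6116, -0.1068, 0.0347]
tool_rot: [-1.571, 0.0, -2.481]
contact_force: [0.8, -0.8, -0.3]
opening: 0.0326
```

```bash
python3 -m pendant '[[[0,0,0,0,0,0,1],[0,0,0,0,0,0,1],[0,0,0,0,0,0,1],[0,0,0,0,0,0,1],[0,0,0,0,0,0,1]]]'
```

```text
time: 4.15
tool_pos: [0.6116, -0.1068, 0.0347]
tool_rot: [-1.571, 0.0, -2.481]
contact_force: [0.2, 0.8, 0.2]
opening: 0.0181
```

Gripped: the opening is 18.1 mm against an 18 mm bar. Next: lift, then move to a viewpoint beside the grinder, already turned to the entry direction.

```bash
python3 -m pendant '[[[0,-2,0,0,0,0,1],[0,-5,0,0,0,0,1],[0,-9,0,0,0,0,1],[0,-14,0,0,0,0,1],[0,-19.2,0,0,0,0,1],[0,-19.2,-3,0,0.1,0,1],[-1,-19.2,-7,0,0.22,0,1],[-2,-19.2,-11,0,0.35,0,1],[-3,-19.2,-15.5,0,0.48,0,1],[-4,-19.2,-20,0,0.61,0,1],[-5,-19.2,-24.5,0,0.74,0,1],[-6,-19.2,-29,0,0.85,0,1],[-6.5,-19.2,-33,0,0.904,0,1],[-6.5,-19.2,-36,0,0.904,0,1],[-6.5,-19.2,-37.6,0,0.904,0,1],[-6.5,-19.2,-37.6,0,0.904,0,1],[-6.5,-19.2,-37.6,0,0.904,0,1],[-6.5,-19.2,-37.6,0,0.904,0,1]]]'
python3 - <<'E'
from cell import viewer,status
import cv2,numpy as np
c=viewer.read_camera("wrist"); cv2.imwrite("pics/wg2.png",c["image"][:,:,::-1]); np.savez("wg2.npz",**c)
s=status.observe(); print(s["qpos"],s["tool_pos"],s["tool_rot"],s["opening"])
E
```

```text
time: 5.95
tool_pos: [0.4327, 0.2292, 0.2267]
tool_rot: [-1.571, 0.0, 2.898]
contact_force: [-0.2, -0.3, -1.6]
opening: 0.0178
[ 3.30556441e-01  2.77398208e-01  1.61768518e+00 -3.28531596e-04
  1.24651129e+00  2.14592314e+00] [0.43267512 0.22913921 0.22663814] [-1.57053390e+00  1.67670052e-04  2.89712698e+00] 0.01796249111835839
```

View pics/wg2.png

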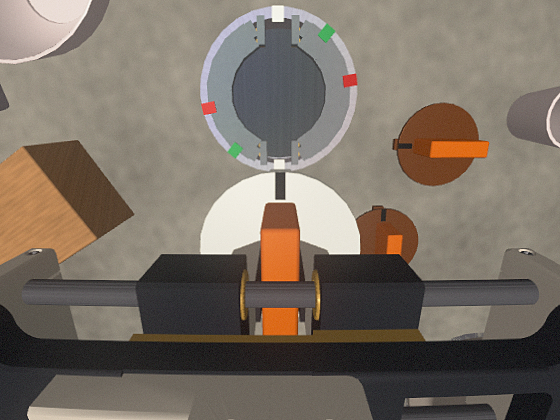

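The held lid's flange is centred at about (280,240), with its black mark at (280,186) and the bar at (280,240). The rim is at (279,90), with white marks at (278,14) and (279,164), so it is nearly aligned. I'll measure both in this one picture.

```bash
sed -e 's/b=(190,380,75,248)/b=(195,365,3,169)/' g.py > g2.py; python3 g2.py wg2.npz | head -5
python3 - <<'E'
from h import *
np.set_printoptions(precision=4,suppress=True)
G=load("wg2.npz"); h=hsv(G); b=(190,370,172,250)
w=box((h[...,1]<50)&(h[...,2]>170),*b); P=depthpts(G,w); z=np.median(P[:,2]); print("flange z",z,P.std(0))
A=np.c_[P[:,:2],np.ones(len(P))]; k=np.linalg.lstsq(A,P[:,2],rcond=None)[0]; print("plane tilt (deg)",np.degrees(k[:2]))
# flange edge arc: top-most white pixel per column
px=[(u,np.nonzero(w[:,u])[0].min()) for u in range(205,356,2) if w[:,u].any() and abs(u-280)>9]
q=onplane(G,px,z)[:,:2]
from scipy.optimize import least_squares
r=least_squares(lambda p:np.hypot(*(q-p[:2]).T)-.05,[.433,.229],loss="soft_l1",f_scale=.001); print("lid ctr (R=50)",r.x,"res",np.abs(r.fun).max())
m=box(orange(G),255,305,200,250); T=depthpts(G,m); tz=np.percentile(T[:,2],80); print("bar top z",tz)
# bar top edges per row
rows=range(232,252,2); mid=[(np.nonzero(m[v])[0].mean(),v) for v in range(232,250,2)]
qm=onplane(G,mid,tz)[:,:2]; print("bar mids",qm[0],qm[-1])
k=box((h[...,2]<80),270,292,172,202); v,u=np.nonzero(k); f=np.polyfit(v,u,1); e=onplane(G,[(np.polyval(f,174),174),(np.polyval(f,198),198)],z); d=e[0]-e[1]
print("mark angle",np.degrees(np.arctan2(d[1],d[0])),e[:,:2])
E
```

```text
rim z depth 0.1302894011328885
red [[349.5, 79.9], [208.3, 107.6]] mid [0.5291 0.2074] sep 0.1174861777254221 ang -93.48563872848935
green [[326.0, 32.9], [234.8, 149.7]] mid [0.529  0.2074] sep 0.11710983153220858 ang -53.54496458325159
white [[277.2, 13.3], [278.9, 164.1]] mid [0.5296 0.2073] sep 0.11633034465051607 ang -13.39897248312
rim circle ((0.529399037361145, 0.20701776444911957), 0.06496796011924744)
flange z 0.2199786016401328 [0.0146 0.0277 0.0139]
plane tilt (deg) [ 21.3234 -10.083 ]
lid ctr (R=50) [0.4329 0.2301] res 0.0004718183899981715
bar top z 0.26484771794850753
bar mids [0.4631 0.2223] [0.4557 0.2242]
mark angle -13.784079344157941 [[0.4802 0.2181]
 [0.4665 0.2214]]
```

Both views put the mouth at (0.529, 0.2073) with slots at -13.4°. The lid in hand is at (0.433, 0.230), at -13.8°, underside at 0.1925. Move over the mouth and lower to just above the rim.

```bash
python3 -m pendant '[[[-3,0,0,0,0,0,1],[-6,0,0,0,0,0,1],[-8.5,0,-0.1,0,0,0,1],[-9.9,0,-0.1,0,-0.005,0,1],[-9.9,1,-0.1,0,-0.005,0,1],[-9.9,3,-0.1,0,-0.005,0,1],[-9.9,4.5,-0.1,0,-0.005,0,1],[-9.9,5.5,-0.1,0,-0.005,0,1],[-9.9,5.8,-0.1,0,-0.005,0,1],[-9.9,5.8,-0.1,0,-0.005,0,1],[-9.9,5.8,-0.1,0,-0.005,0,1]]]'
python3 - <<'E'
from cell import viewer,status
from h import *
c=viewer.read_camera("wrist"); np.savez("wg3.npz",**c)
d=viewer.read_camera("side"); e=viewer.read_camera("scene")
I=[cv2.resize(c["image"][150:260,190:370],(450,275)),cv2.resize(d["image"][110:215,150:260],(288,275))]
cv2.imwrite("pics/w3.png",np.hstack(I)[:,:,::-1])
h=hsv(c);w=box((h[...,1]<50)&(h[...,2]>170),190,370,172,230); P=depthpts(c,w); z=np.median(P[:,2]);print("flange z",z)
px=[(u,np.nonzero(w[:,u])[0].min()) for u in range(215,346,2) if w[:,u].any() and abs(u-280)>9]
q=onplane(c,px,z)[:,:2]
from scipy.optimize import least_squares
r=least_squares(lambda p:np.hypot(*(q-p[:2]).T)-.05,[.529,.207],loss="soft_l1",f_scale=.001); print(r.x,np.abs(r.fun).max())
s=status.observe(); print(s["tool_pos"],s["tool_rot"],s["contact_force"])
E
```

```text
time: 7.1
tool_pos: [0.5287, 0.2072, 0.1695]
tool_rot: [-1.571, 0.001, 2.903]
contact_force: [0.0, -0.2, -1.3]
opening: 0.0179
flange z 0.16260688952094826
[0.52914097 0.2082446 ] 0.012370596011290036
[0.5287698  0.20716295 0.16946529] [-1.57145703e+00  1.34977729e-03  2.90338797e+00] [ 0.79946973 -0.86317387 -1.44276954]
```

View pics/w3.png

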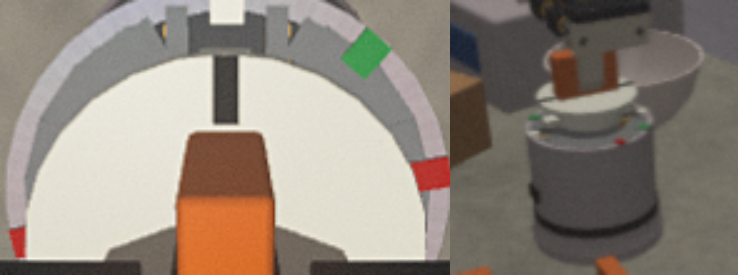

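The lid is over the mouth, with its black mark in line with the white mark and slot, and it is level in the side view. Lower it gently.

```bash
python3 -m pendant '[[[0,0.3,0,0,0,0,1],[0,0.5,0,0,0,0,1],[0,0.7,0,0,0,0,1],[0,0.85,0,0,0,0,1],[0,1.0,0,0,0,0,1],[0,1.0,0,0,0,0,1],[0,1.0,0,0,0,0,1]]]'
```

```text
time: 7.95
tool_pos: [0.5285, 0.2071, 0.1587]
tool_rot: [-1.571, 0.0, 2.903]
contact_force: [0.2, 0.1, -1.9]
opening: 0.018
```

```bash
python3 -m pendant '[[[0,0.2,0,0,0,0,1],[0,0.4,0,0,0,0,1],[0,0.6,0,0,0,0,1],[0,0.75,0,0,0,0,1],[0,0.9,0,0,0,0,1],[0,1.0,0,0,0,0,1],[0,1.1,0,0,0,0,1],[0,1.2,0,0,0,0,1],[0,1.25,0,0,0,0,1],[0,1.25,0,0,0,0,1],[0,1.25,0,0,0,0,1]]]'
```

```text
time: 9.05
tool_pos: [0.5285, 0.2071, 0.1463]
tool_rot: [-1.571, 0.0, 2.903]
contact_force: [0.0, 0.2, -0.3]
opening: 0.0173
```

```bash
python3 -m pendant '[[[0,0.05,0,0,0,0,1],[0,0.1,0,0,0,0,1],[0,0.13,0,0,0,0,1],[0,0.16,0,0,0,0,1],[0,0.19,0,0,0,0,1],[0,0.19,0,0,0,0,1],[0,0.19,0,0,0,0,1]]]'
```

```text
time: 9.75
tool_pos: [0.5285, 0.2071, 0.1447]
tool_rot: [-1.571, 0.0, 2.903]
contact_force: [-2.1, -0.8, 4.3]
opening: 0.0181
```

Contact at about 6 N with the underside at about 0.1105, which is the seated height. Turn clockwise in small steps, first half.

```bash
python3 -m pendant '[[[0,0.02,0,0,0.05,0,1],[0,0.02,0,0,0.1,0,1],[0,0.02,0,0,0.15,0,1],[0,0.02,0,0,0.2,0,1],[0,0.02,0,0,0.25,0,1],[0,0.02,0,0,0.3,0,1],[0,0.02,0,0,0.35,0,1],[0,0.02,0,0,0.35,0,1]]]'; python3 -c "
from cell import status
s=status.observe();print(s['qpos'],s['contact_force'],s['torque'])"
```

```text
time: 10.55
tool_pos: [0.5286, 0.2071, 0.1447]
tool_rot: [-1.571, 0.001, 2.553]
contact_force: [-0.7, -0.6, 5.2]
opening: 0.0178
[ 2.38449822e-01  4.93921611e-01  1.52331974e+00 -1.08240838e-04
  1.12352957e+00  2.39781882e+00] [-0.727825   -0.60296482  5.23543472] [-0.04102643  0.5329517   0.06426084]
```

```bash
python3 -m pendant '[[[0,0,0,0,0.05,0,1],[0,0,0,0,0.1,0,1],[0,0,0,0,0.15,0,1],[0,0,0,0,0.2,0,1],[0,0,0,0,0.25,0,1],[0,0,0,0,0.3,0,1],[0,0,0,0,0.34,0,1],[0,0,0,0,0.36,0,1],[0,0,0,0,0.36,0,1],[0,0,0,0,0.36,0,1],[0,0,0,0,0.36,0,1]]]'
python3 - <<'E'
from cell import viewer,status
from h import *
s=status.observe();print(s['qpos'],s['contact_force'],s['torque'],s['tool_rot'])
c=viewer.read_camera("wrist"); d=viewer.read_camera("side"); np.savez("wg4.npz",**c)
cv2.imwrite("pics/w4.png",np.hstack([cv2.resize(c["image"][140:260,190:370],(450,300)),cv2.resize(d["image"][120:220,150:260],(330,300))])[:,:,::-1])
h=hsv(c);w=box((h[...,1]<50)&(h[...,2]>170),210,350,190,235); print("flange z",np.median(depthpts(c,w)[:,2]))
E
```

```text
time: 11.65
tool_pos: [0.5289, 0.2069, 0.1447]
tool_rot: [-1.572, 0.001, 2.195]
contact_force: [0.1, -0.7, 4.7]
opening: 0.0176
[ 2.38218996e-01  4.94085117e-01  1.52309674e+00 -5.13311267e-04
  1.12313689e+00  2.75586229e+00] [ 0.06875916 -0.69563351  4.70372828] [-0.10723398  0.37538487  0.07468771] [-1.57180238e+00  9.08261715e-04  2.19496713e+00]
flange z 0.13796664298639583
```

View pics/w4.png

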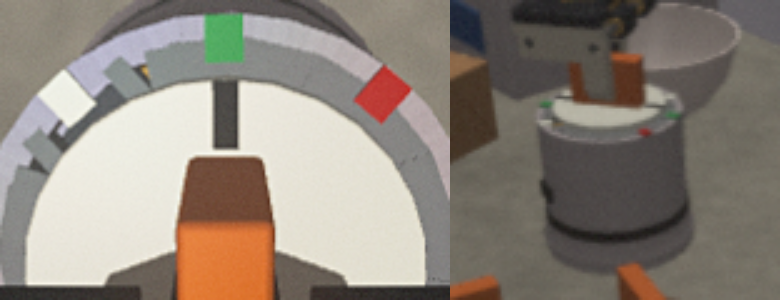

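The black lid mark stands in line with the green mark. The flange top is at 0.138, which puts the underside at about 0.1105: 19.5 mm below the rim. It is at rest and gripped, so I'll hand in.

```bash
python3 -c "
from cell import robot,status
s=status.observe();print(s['time'],s['opening'],s['qvel'].round(3) if hasattr(s['qvel'],'round') else s['qvel']);print(robot.hand_in())"
```

```text
11.75 0.017783579185114636 [-0.    -0.001  0.     0.     0.    -0.002]
the job is handed in; nothing more can be done
None
```

I gripped the white lid by its orange bar, lowered it level through the slots until it was seated, and turned it 0.71 rad (41°) clockwise to the green pulse mark. I handed in at 11.75 s, still gripping; no verdict is reported.

- **Seating:** the last pictures show the lid's black mark in line with the green mark. The underside is about 19.5 mm below the rim top, and the lid is level in the side view.
- **Position:** the tool is within 1 mm of the measured mouth axis.
- **Force and grip:** the last reading was about 5 N upward on the tool from pressing the lid down, and about 6 N at first contact. The opening holds at 17.8 mm on the 18 mm bar, and the arm is at rest.
- **Spring:** its torque was felt (0.07 N m, against 0.09 N m stated), so the collar is turning with the lid. I could not read the collar angle directly.
- **Jar, cup and spatula:** the arm stayed clear of them on every move, but I did not re-measure their positions at the end.
- **Checks that disagreed or failed:** rough flange centres from the scene and side cameras were about 5–9 mm off the wrist view of the lid, so I used the wrist values. A tilt fit and one circle fit on the held lid were spoiled by gripper parts in the picture, so I did not use them.

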